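Mount the bench pin and bolt it fast

TASK

Fit the wooden bench pin to the jeweller's bench: draw back the brass bolt of the grey holder, slide the pin, square end first with its V cut pointing out, into the holder's slot until it is fully home against the back, then push the bolt all the way in so that it locks into the notch in the pin's edge. Leave the other things on the bench where they are.

Things in the scene. Friction and masses are not known exactly. Their poses are not given: they have to be found in the camera images.
- pin: bench pin: flat pale wooden board, 130 mm long (x), 54 wide (y), 16 thick, lying flat; origin at the centre of its underside. The -x end has a V cut 40 mm deep (the long edges stay straight beside it and can be gripped); the +x end is square and goes in first. Each long edge has a bolt notch 16 mm wide, 14 deep, centred at x = +30 mm
- pin_tip (a point): middle of the pin's square +x end: 65 mm from the pin's origin, at half its thickness
- holder: grey metal block fixed to the bench, 85 mm deep (x), 90 wide (y), 50 high, with a slot opening at the front. Origin on the bench top below the slot's mouth, x pointing into the slot, z up. Pin fully home: pin origin at x = 5 mm, V end 60 mm out in front. The bolt's track is on the +y side at x = 35 mm, out to y = 157 mm; two straps on it (y 58 and 146) are 44 mm high
- slot_end (a point): middle of the slot's back wall (holder x 70, y 0, z 34 mm), where pin_tip ends up, at most 1 mm higher or lower
- slot_mouth (a point): middle of the slot's mouth (holder x 0, y 0, z 34 mm). The slot is 56.5 mm wide, 18 high (z 25 to 43) and 70 deep, open on top between two lips 8 mm wide over the edges (z 43 to 50). The 13 mm in front of the mouth are flared by 5 mm on all four sides
- bolt (a joint): how far the brass bolt is drawn back, m: 0 = pushed all the way in (its nose reaches 12 mm into the slot's place for the pin), 0.040 = fully drawn. It moves along the holder's +y axis as it is drawn, needs about 2 N and stays where it is left. From 0.014 on the slot is free
- bolt_knob (a point): top of the bolt's upright red knob, a cylinder 14 mm across that can be pinched or pushed; it rises from the bolt at z 34 mm to z 84 mm (this point), is 80 mm from the slot's middle in y when the bolt is all the way in, and moves with the bolt
- charcoal: black charcoal soldering block, 125 x 60 x 28 mm; not to be used; origin at the centre of its underside, long side along x
- firebrick: whitish firebrick, 115 x 62 x 32 mm; not to be used; origin at the centre of its underside, long side along x
- mug: white mug, 82 mm across, 95 mm high, upright; origin at the centre of its underside
- jar: glass jar with white cap, 70 mm across, 75 mm high; origin at the centre of its underside
- stack: pile of three small worn bricks, about 75 x 60 x 72 mm high, one loose piece; origin at the centre of its underside
- hammer: small hammer lying down, 200 mm long along its x axis; origin under its middle
- graver: hand graver with wooden handle, lying down, 170 mm long along its x axis; origin under its middle
Mind the look-alikes: they are no part of the job. Leave any orange or red look-alike of the pin alone.

How it is judged:
By the outcome, as a careful person would: the job done as asked, in the order asked, and still so for the second after the job is handed in, with the robot touching nothing.
It also fails if it takes over 58 s, if anything falls off the work surface, if the arm or the gripper's body presses on something with over 40 N, if the wrist force passes 120 N, or if a joint passes its speed limit or range.

ROBOT

A 7-joint arm with a two-finger parallel gripper is mounted at the origin on the work surface. World frame = base frame: x ahead of the robot, y to its left, z up, the work surface at z = 0. Lengths are in m, angles in rad, forces in N, time in s.
With the tool pointing down it reaches from about 0.425 to 1.025 m from the base axis. Payload 3.6 kg.
Tool frame: the origin (TCP) lies midway between the tips of the shut fingers; the grasp point (between the pads) lies 19 mm behind it (r.tcp_to_grasp is the z of the grasp point in the tool frame, in m); z points along the fingers, y is the line along which they close (so a half turn about z gives the same grasp; the last joint's range is limited). The gripper opens to 85 mm and grips with 20 to 120 N. Pads are 22 mm wide; open, the fingers measure 114 mm over their backs; the gripper's body (76 mm by 85 mm) begins 54 mm behind the grasp point. The pads swing forward as they close: fully open they stand 13 mm farther back than shut.
Start: joints at [-1.272, 0.591, 0.048, 1.609, -0.033, 0.943, -0.034], TCP at [0.278, 0.67, 0.231] pointing down, gripper open.
Joint ranges: [-2.69, 2.69], [-0.47, 2.24], [-1.27, 1.36], [0.19, 2.51], [-1.53, 4.68], [0.08, 2.07], [-3.09, 3.09]. Speed limits (rad/s): [2.57, 2.57, 3.14, 3.14, 3.14, 3.14, 3.14].

INTERFACE

Orientations are given as a unit quaternion [w, x, y, z].
In Python, from bench import r gives the robot as it stands. The module is installed in compiled form; this text tells all that it offers.
- The arm moves only by the shell command python3 -m crank 'ROWS' [FORCE]. ROWS is JSON, a list of rows, each a list of 7 numbers: the gripper's target within -1 to 1 (fully open at 1, half-way at 0, shut at -1), then the shift along the tool's x, y, z in mm, then the turn, a rotation vector about the tool's x, y, z in rad. In form: [[hand, tx, ty, tz, rx, ry, rz], ...]. A call has 1 to 5 rows; each row shifts and turns the commanded pose from where the row before left it, along the tool's axes as they then stand; what a row does not reach is not made up. A row lasts 1/10 s, in which the tool goes at most 50 mm and 8.59 degrees, less where a joint would pass 70% of its speed; a pose out of reach is approached as far as the arm can. A call is refused whole if a number of a shift passes 50 or a number of a turn 0.15, either way. A call with a gripper value outside its range is refused whole. The fingers move at their own pace and stop on an object; FORCE is the grip in N (left out, the last holds). Time passes only in rows, so rows that do not move let the fingers close. It gives the time, the measured TCP pose, the force, the opening and the grip force at its end, in the units of the state.
- r.state(): the state, without advancing time (a new reading comes with each control period).
- r.snapshot(name): name is "scene" or "top"; returns the picture (384x512x3 uint8, blue, green, red); there is no depth.
- r.camera_params(name): a dict with "fx", "fy", "cx", "cy" (pixels), "k1" (the pictures are not rectified: a ray, as slopes to the right and down, at radius r is drawn at 1 + k1 r^2 times it, then the intrinsics apply), "extrinsics" (4x4, takes a point from camera to world coordinates). Camera axes: x right, y down, z forward; pixel columns grow to the right and rows downward; lengths in m; the calibration is good to about 2 mm. A picture is of the moment at which its call begins. camera_params takes no time and is no camera call.
- r.finish_job(): hands the job in; it is judged then, once.
The state is a dict: "clock": time; "joint_positions": joint angles; "joint_velocities": joint speeds; "joint_torque": joint torques, N m; "position": TCP position; "eef_rot": TCP orientation; "wrist_force": force on the tool from outside, world axes, zero at the start; "wrist_torque": the same for the moment, N m; "finger_gap": finger opening in m; "grip_force": force on a finger pad.
Only numpy, scipy, OpenCV 4.12 (cv2) and the standard library are available. Lean on these libraries where they do the work, as an engineer would, in place of code of your own. Each camera call takes 0.05 s, during which the arm holds its last target. There are 200 camera calls.

## Working session

There is one attempt and no reset: what is moved stays moved. The work goes in short steps, Python scripts to look and compute and a shell command to move; the robot and the scene stay as the last step left them, time stands still between calls to the robot, and variables do not carry over. Pictures are saved under pics/ and viewed, at most 10 in all, crops included, and the job is handed in when it is done.

```bash
mkdir -p pics; python3 - <<'E'
from bench import r
import cv2,numpy as np
for n in("scene","top"):
    cv2.imwrite(f"pics/{n}0.png",r.snapshot(n)); c=r.camera_params(n); print({k:(np.round(v,4).tolist()) for k,v in c.items()})
print(r.state(), r.tcp_to_grasp)
E
```

```text
{'fx': 392.3449, 'fy': 392.3449, 'cx': 254.4293, 'cy': 196.5221, 'k1': 0.0179, 'extrinsics': [[0.0094, 0.7467, -0.6651, 1.2825], [0.9999, -0.0017, 0.0122, -0.051], [0.008, -0.6652, -0.7466, 0.9762], [0.0, 0.0, 0.0, 1.0]]}
{'fx': 416.3403, 'fy': 416.3403, 'cx': 249.0007, 'cy': 187.8718, 'k1': -0.0759, 'extrinsics': [[-0.0371, -0.9784, 0.2033, 0.2518], [-0.9993, 0.0377, -0.0011, -0.0366], [-0.0066, -0.2032, -0.9791, 1.2946], [0.0, 0.0, 0.0, 1.0]]}
{'clock': 0.1, 'joint_positions': array([-1.27151499,  0.5920063 ,  0.04828928,  1.60973975, -0.03333744,
        0.9427226 , -0.03369886]), 'joint_velocities': array([-0.00025649, -0.00192147,  0.00019293, -0.00254358,  0.00171361,
        0.00092327, -0.00095327]), 'joint_torque': array([ 4.08231426e-03, -5.49994040e+01,  1.55364353e+00, -1.98823303e+01,
        9.83123813e-03,  3.83521488e-03,  1.08704691e-05]), 'position': array([0.27717808, 0.66908162, 0.23025294]), 'eef_rot': array([-1.64490368e-04,  1.95095905e-01,  9.80783623e-01, -1.02248096e-03]), 'wrist_force': array([-0.13468163,  0.12859664,  0.66464961]), 'wrist_torque': array([-0.02770996, -0.05927108, -0.02645045]), 'grip_force': 0.0, 'finger_gap': 0.08562261398129214} -0.0187
```

View pics/scene0.png

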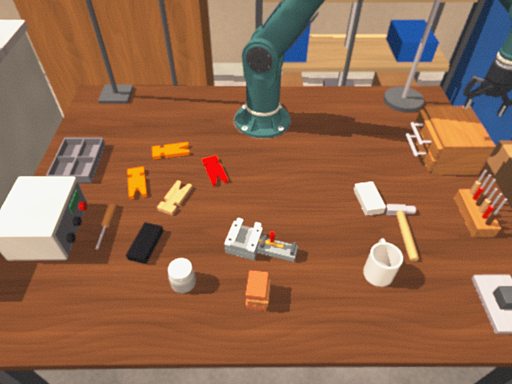

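View pics/top0.png

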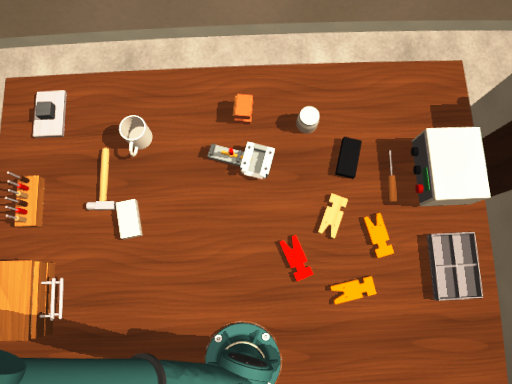

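The pale pin is at about top (333,215). The holder is at (258,160), with the bolt running left (world +y) and the red knob at (231,152). Next I'll zoom in on both.

```bash
cat > h.py <<'E'
import numpy as np,cv2
from bench import r
def ray(n,u,v):
    c=r.camera_params(n);K=np.array([[c["fx"],0,c["cx"]],[0,c["fy"],c["cy"]],[0,0,1]])
    p=cv2.undistortPoints(np.array([[[u,v]]],float),K,np.array([c["k1"],0,0,0.]))[0,0]
    E=np.array(c["extrinsics"]);return E[:3,3],E[:3,:3]@np.array([p[0],p[1],1])
def at(n,u,v,z):
    o,d=ray(n,u,v);return o+d*(z-o[2])/d[2]
def proj(n,P):
    c=r.camera_params(n);K=np.array([[c["fx"],0,c["cx"]],[0,c["fy"],c["cy"]],[0,0,1]])
    E=np.linalg.inv(np.array(c["extrinsics"]))
    return cv2.projectPoints(np.atleast_2d(P).astype(float),cv2.Rodrigues(E[:3,:3])[0],E[:3,3],K,np.array([c["k1"],0,0,0.]))[0][:,0]
def tri(a,b):
    (o1,d1),(o2,d2)=ray("scene",*a),ray("top",*b)
    t=np.linalg.lstsq(np.c_[d1,-d2],o2-o1,rcond=None)[0]
    p,q=o1+t[0]*d1,o2+t[1]*d2;return (p+q)/2,np.linalg.norm(p-q)
E
python3 - <<'E'
import cv2,numpy as np
t=cv2.imread("pics/top0.png");s=cv2.imread("pics/scene0.png")
def c(i,x,y,w,h,k): return cv2.resize(i[y:y+h,x:x+w],None,fx=k,fy=k,interpolation=cv2.INTER_CUBIC)
a=c(t,200,130,80,60,5);b=c(s,220,210,80,60,5);d=c(t,310,185,80,60,5);e=c(s,145,170,80,60,5)
cv2.imwrite("pics/crop1.png",np.vstack([np.hstack([a,b]),np.hstack([d,e])]))
E
```

```text
(no output)
```

View pics/crop1.png

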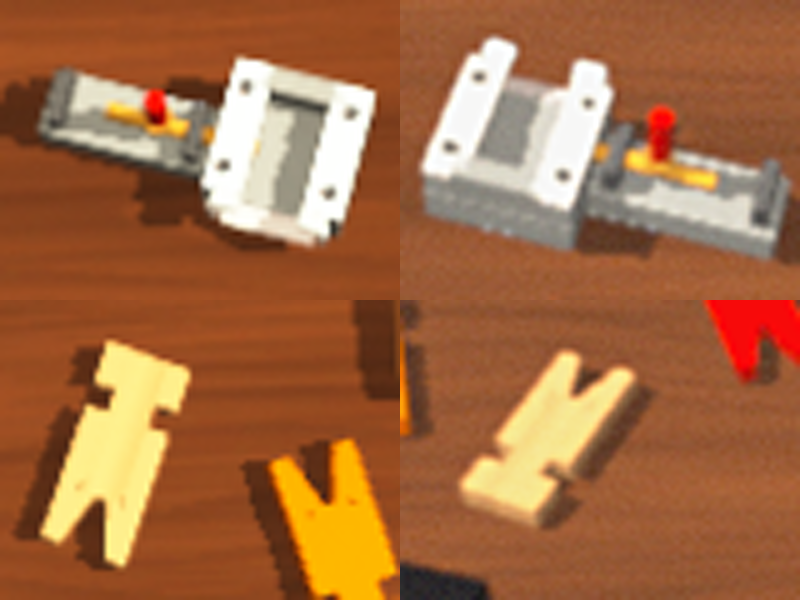

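```bash
cat > m1.py <<'E'
from h import *
T=lambda p,o:((p[0]-2)/5+o[0],(p[1]-2)/5+o[1])
to,so=(200,130),(220,210)
tp=[(246,86),(351,113),(224,165),(330,192)];sp=[(163,175),(50,147),(190,103),(80,77)]
P=[]
for a,b in zip(sp,tp):
    x,e=tri(T(a,so),T(b,to));P.append(at("top",*T(b,to),.05));print(x.round(4),e.round(4),P[-1].round(4),at("scene",*T(a,so),.05).round(4))
for q in[(240,58),(376,90)]: print("backcorner",at("top",*T(q,to),.05).round(4))
print("strap end back/front",[at("top",*T(q,to),.044).round(4) for q in[(56,68),(40,132)]])
k=tri(T((262,112),so),T((154,98),to));print("knob",k)
t=cv2.imread("pics/top0.png");hsv=cv2.cvtColor(t,cv2.COLOR_BGR2HSV)
m=cv2.inRange(hsv,(18,60,150),(32,190,255));m[:185]=0;m[245:]=0;m[:,:310]=0;m[:,352:]=0
cs=max(cv2.findContours(m,0,1)[0],key=cv2.contourArea)
W=np.array([at("top",*p[0],.016)[:2] for p in cs])*1000
rc=cv2.minAreaRect(W.astype(np.float32));print("pin",rc,cv2.boxPoints(rc))
for q in[(106,342),(190,375),(40,540),(125,567)]: print("pc",at("top",*T((q[0],q[1]-300),(310,185)),.016).round(4))
s=cv2.imread("pics/scene0.png");hsv=cv2.cvtColor(s,cv2.COLOR_BGR2HSV)
for q in[(560,350),(636,370),(462,485),(545,515)]: print("ps",at("scene",*T((q[0]-400,q[1]-300),(145,170)),.016).round(4))
E
python3 m1.py
```

```text
[ 0.641  -0.0431  0.0501] 0.0017 [ 0.641  -0.0422  0.05  ] [ 0.6409 -0.0439  0.05  ]
[ 0.621  -0.1079  0.0498] 0.002 [ 0.621  -0.1069  0.05  ] [ 0.6211 -0.1089  0.05  ]
[ 0.5904 -0.0273  0.0506] 0.001 [ 0.5906 -0.0268  0.05  ] [ 0.5899 -0.0277  0.05  ]
[ 0.5707 -0.0921  0.0503] 0.0013 [ 0.5708 -0.0915  0.05  ] [ 0.5705 -0.0928  0.05  ]
backcorner [ 0.6594 -0.0392  0.05  ]
backcorner [ 0.6353 -0.1231  0.05  ]
strap end back/front [array([0.6595, 0.0767, 0.044 ]), array([0.618 , 0.0874, 0.044 ])]
knob (array([0.62400041, 0.01275104, 0.08704621]), np.float64(0.002105344979247928))
pin ((422.1197814941406, -294.7016906738281), (53.29880142211914, 129.88571166992188), 66.70597076416016) [[ 351.93207 -293.4972 ]
 [ 471.23047 -344.86047]
 [ 492.3075  -295.9062 ]
 [ 373.0091  -244.54291]]
pc [ 0.491  -0.2936  0.016 ]
pc [ 0.468  -0.3448  0.016 ]
pc [ 0.3689 -0.2435  0.016 ]
pc [ 0.3502 -0.2947  0.016 ]
ps [ 0.3495 -0.2991  0.016 ]
ps [ 0.3683 -0.2457  0.016 ]
ps [ 0.4695 -0.3467  0.016 ]
ps [ 0.4944 -0.2908  0.016 ]
```

```bash
cat >> h.py <<'E'
from scipy.spatial.transform import Rotation as Rn
TH=np.radians(-17.0);EX=np.array([np.cos(TH),np.sin(TH)]);EY=np.array([-EX[1],EX[0]]);O=np.array([.5654,-.0553])
def hw(x,y): return O+(x*EX+y*EY)/1000
def go(x,y,z,yaw_y):
    """print tool-frame shift (mm) and rotation vector to TCP target with tool y at yaw (deg)"""
    s=r.state();q=s["eef_rot"];R=Rn.from_quat([q[1],q[2],q[3],q[0]]).as_matrix()
    a=np.radians(yaw_y);ty=np.array([np.cos(a),np.sin(a),0]);tz=np.array([0,0,-1.]);G=np.c_[np.cross(ty,tz),ty,tz]
    d=np.array([x,y,z])-s["position"]
    print("tool d",(R.T@d*1000).round(1),"target-axes d",(G.T@d*1000).round(1),"rot",Rn.from_matrix(R.T@G).as_rotvec().round(4),"clock",round(s["clock"],2),"pos",s["position"].round(4),"F",s["wrist_force"].round(1),"gap",round(s["finger_gap"],4),"grip",round(s["grip_force"],1))
E
python3 -c "
from h import *
go(.624,.0128,.23,73);go(*hw(35,81),.23,73)"
```

```text
tool d [-571.6 -473.6    1.3] target-axes d [-5.235e+02 -5.262e+02  3.000e-01] rot [-0.0021 -0.     -0.096 ] clock 0.1 pos [0.2772 0.6691 0.2303] F [-0.1  0.1  0.7] gap 0.0856 grip 0.0
tool d [-570.6 -475.     1.3] target-axes d [-5.224e+02 -5.275e+02  3.000e-01] rot [-0.0021 -0.     -0.096 ] clock 0.1 pos [0.2772 0.6691 0.2303] F [-0.1  0.1  0.7] gap 0.0856 grip 0.0
```

```bash
python3 -m crank '[[0,0,0,0,0,0,-0.096],[0,-30,-30,0,0,0,0],[0,-30,-30,0,0,0,0],[0,-30,-30,0,0,0,0],[0,-30,-30,0,0,0,0]]' 40
python3 -m crank '[[0,-30,-30,0,0,0,0],[0,-30,-30,0,0,0,0],[0,-30,-30,0,0,0,0],[0,-30,-30,0,0,0,0],[0,-30,-30,0,0,0,0]]'
python3 -m crank '[[0,-30,-30,0,0,0,0],[0,-30,-30,0,0,0,0],[0,-30,-30,0,0,0,0],[0,-30,-30,0,0,0,0],[0,-30,-30,0,0,0,0]]'
python3 -m crank '[[0,-30,-30,0,0,0,0],[0,-30,-30,0,0,0,0],[0,-30,-30,0,0,0,0],[0,0,0,0,0,0,0]]'
python3 -c "
from h import *
go(.624,.0128,.11,73);go(*hw(35,81),.11,73)"
```

```text
clock: 0.6
position: [0.3576, 0.5181, 0.2308]
eef_rot: [-0.0, 0.148, 0.989, -0.001]
wrist_force: [-0.5, 0.3, 0.4]
finger_gap: 0.0428
grip_force: 0.0
clock: 1.1
position: [0.4571, 0.3308, 0.231]
eef_rot: [-0.0, 0.148, 0.989, -0.0]
wrist_force: [1.0, -0.3, -0.3]
finger_gap: 0.0427
grip_force: 0.0
clock: 1.6
position: [0.5566, 0.1437, 0.231]
eef_rot: [-0.0, 0.148, 0.989, -0.0]
wrist_force: [0.5, 0.4, -0.3]
finger_gap: 0.0427
grip_force: 0.0
clock: 2.0
position: [0.6185, 0.0241, 0.2313]
eef_rot: [0.002, 0.153, 0.988, -0.002]
wrist_force: [0.1, 0.0, -0.0]
finger_gap: 0.0422
grip_force: 0.0
tool d [ -8.2  -8.6 121.4] target-axes d [ -8.5  -9.2 121.3] rot [-0.0041  0.0038 -0.0111] clock 2.0 pos [0.6185 0.0241 0.2313] F [ 0.1  0.  -0. ] gap 0.0422 grip 0.0
tool d [ -7.1  -9.9 121.4] target-axes d [ -7.4 -10.5 121.3] rot [-0.0041  0.0038 -0.0111] clock 2.0 pos [0.6185 0.0241 0.2313] F [ 0.1  0.  -0. ] gap 0.0422 grip 0.0
```

```bash
python3 -m crank '[[0,-8,-9,0,0,0,0],[0,0,0,40,0,0,0],[0,0,0,40,0,0,0],[0,0,0,40,0,0,0],[0,0,0,0,0,0,0]]'
python3 - <<'E'
from h import *
go(.624,.0128,.056,73);go(*hw(35,81),.056,73)
for n in("scene","top"): cv2.imwrite(f"pics/{n}1.png",r.snapshot(n))
a=cv2.imread("pics/scene1.png")[180:280,200:320];b=cv2.imread("pics/top1.png")[100:200,190:310]
cv2.imwrite("pics/c2.png",cv2.resize(np.hstack([a,b]),None,fx=3.3,fy=3.3,interpolation=2))
E
```

```text
clock: 2.5
position: [0.616, 0.0231, 0.1061]
eef_rot: [-0.006, 0.147, 0.989, -0.001]
wrist_force: [-1.6, 0.7, 0.1]
finger_gap: 0.0426
grip_force: 0.0
tool d [-11.2  -7.4  50. ] target-axes d [-10.6  -7.6  50.1] rot [-0.0038 -0.0115  0.0022] clock 2.5 pos [0.616  0.0231 0.1061] F [-1.6  0.7  0.1] gap 0.0426 grip 0.0
tool d [-10.1  -8.7  50. ] target-axes d [-9.5 -8.8 50.1] rot [-0.0038 -0.0115  0.0022] clock 2.5 pos [0.616  0.0231 0.1061] F [-1.6  0.7  0.1] gap 0.0426 grip 0.0
```

View pics/c2.png

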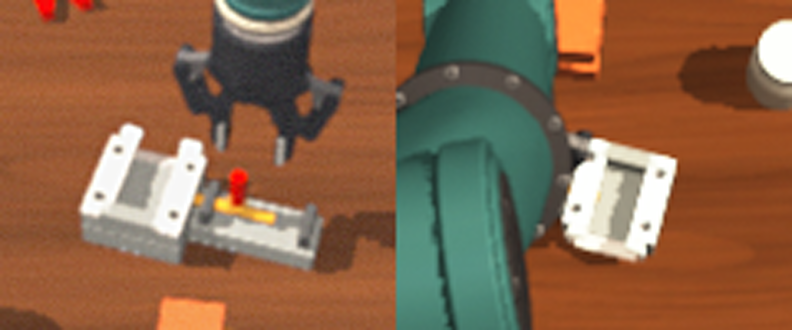

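The gripper is above the knob in the scene view, at crop (245,150), with the knob between the fingers. I'll let it settle and correct.

```bash
python3 -m crank '[[0,0,0,0,0,0,0],[0,0,0,0,0,0,0]]' >/dev/null; python3 - <<'E'
from h import *
go(.624,.0128,.056,73);go(*hw(35,81),.056,73)
E
```

```text
tool d [-3.6 -8.8 57.8] target-axes d [-3.9 -8.7 57.8] rot [0.0018 0.0041 0.0002] clock 2.8 pos [0.6229 0.0223 0.1138] F [ 0.1 -0.6 -0.2] gap 0.0428 grip 0.0
tool d [ -2.5 -10.1  57.7] target-axes d [ -2.7 -10.   57.8] rot [0.0018 0.0041 0.0002] clock 2.8 pos [0.6229 0.0223 0.1138] F [ 0.1 -0.6 -0.2] gap 0.0428 grip 0.0
```

```bash
python3 -m crank '[[0,-3,-9,15,0,0,0],[0,0,0,20,0,0,0],[0,0,0,15,0,0,0],[0,0,0,7,0,0,0],[0,0,0,0,0,0,0]]'; python3 -m crank '[[0,0,0,0,0,0,0]]' >/dev/null
python3 - <<'E'
from h import *
go(.624,.0128,.056,73);go(*hw(35,81),.056,73)
E
python3 -m crank '[[-1,0,0,0,0,0,0],[-1,0,0,0,0,0,0],[-1,0,0,0,0,0,0],[-1,0,0,0,0,0,0],[-1,0,0,0,0,0,0]]' 30
python3 -c "
from h import *
go(*hw(35,121),.056,73)"
```

```text
clock: 3.3
position: [0.6204, 0.0124, 0.053]
eef_rot: [-0.001, 0.148, 0.989, -0.0]
wrist_force: [0.4, -0.4, 0.5]
finger_gap: 0.0426
grip_force: 0.0
tool d [-2.2  0.9 -1.6] target-axes d [-2.2  0.9 -1.6] rot [0.0001 0.0002 0.0001] clock 3.4 pos [0.6216 0.0125 0.0544] F [ 0.6 -0.2  0.6] gap 0.0425 grip 0.0
tool d [-1.1 -0.3 -1.6] target-axes d [-1.1 -0.3 -1.6] rot [0.0001 0.0002 0.0001] clock 3.4 pos [0.6216 0.0125 0.0544] F [ 0.6 -0.2  0.6] gap 0.0425 grip 0.0
clock: 3.9
position: [0.622, 0.0127, 0.0551]
eef_rot: [0.001, 0.148, 0.989, 0.0]
wrist_force: [0.0, 0.2, 6.0]
finger_gap: 0.0123
grip_force: 29.5
tool d [-0.8 39.4 -0.9] target-axes d [-0.8 39.4 -0.9] rot [0.0007 0.0013 0.    ] clock 3.9 pos [0.622  0.0127 0.0551] F [0.  0.2 6. ] gap 0.0123 grip 29.5
```

```bash
python3 -m crank '[[-1,0,8,0,0,0,0],[-1,0,10,0,0,0,0],[-1,0,10,0,0,0,0],[-1,0,9,0,0,0,0],[-1,0,0,0,0,0,0]]'
python3 -m crank '[[-1,0,0,0,0,0,0],[-1,0,0,0,0,0,0]]'
python3 -c "
from h import *
go(*hw(35,121),.056,73)"
```

```text
clock: 4.4
position: [0.6332, 0.0491, 0.0551]
eef_rot: [0.001, 0.147, 0.989, 0.0]
wrist_force: [-0.0, 1.2, 5.2]
finger_gap: 0.0133
grip_force: 29.7
clock: 4.6
position: [0.6332, 0.0492, 0.0551]
eef_rot: [0.001, 0.147, 0.989, 0.001]
wrist_force: [-0.5, 2.3, 6.2]
finger_gap: 0.013
grip_force: 29.6
tool d [-0.7  1.3 -0.9] target-axes d [-0.7  1.3 -0.9] rot [0.0018 0.0018 0.0008] clock 4.6 pos [0.6332 0.0492 0.0551] F [-0.5  2.3  6.2] gap 0.013 grip 29.6
```

```bash
python3 -m crank '[[0,0,0,0,0,0,0],[0,0,0,0,0,0,0],[0,0,0,-20,0,0,0],[0,0,0,-40,0,0,0],[0,0,0,-40,0,0,0]]' 60
python3 -m crank '[[0,0,0,-30,0,0,0],[0.6,0,0,0,0,0,0.11],[0.6,0,0,0,0,0,0]]'
python3 -c "
from h import *
go(.3889,-.2812,.1,66.7)"
```

```text
clock: 5.1
position: [0.6308, 0.0473, 0.154]
eef_rot: [-0.002, 0.148, 0.989, -0.001]
wrist_force: [-0.3, 0.7, -0.1]
finger_gap: 0.0426
grip_force: 0.0
clock: 5.4
position: [0.6323, 0.0476, 0.1852]
eef_rot: [0.001, 0.202, 0.979, 0.0]
wrist_force: [0.5, 0.6, -0.5]
finger_gap: 0.0681
grip_force: 0.0
tool d [  93.4 -398.4   84.9] target-axes d [  93.5 -398.3   85.2] rot [ 0.0003  0.0013 -0.0006] clock 5.4 pos [0.6323 0.0476 0.1852] F [ 0.5  0.6 -0.5] gap 0.0681 grip 0.0
```

```bash
python3 -m crank '[[0.6,9,-40,0,0,0,0],[0.6,9,-40,0,0,0,0],[0.6,9,-40,0,0,0,0],[0.6,9,-40,0,0,0,0],[0.6,9,-40,0,0,0,0]]' >/dev/null
python3 -m crank '[[0.6,9,-40,0,0,0,0],[0.6,9,-40,0,0,0,0],[0.6,9,-40,25,0,0,0],[0.6,9,-40,30,0,0,0],[0.6,10,-38,30,0,0,0]]' 
python3 -m crank '[[0.6,0,0,0,0,0,0],[0.6,0,0,0,0,0,0]]' >/dev/null
python3 - <<'E'
from h import *
go(.3889,-.2812,.0,66.7)
for n in("scene","top"): cv2.imwrite(f"pics/{n}2.png",r.snapshot(n))
a=cv2.imread("pics/scene2.png")[130:270,130:310];b=cv2.imread("pics/top2.png")[120:260,200:380]
cv2.imwrite("pics/c3.png",cv2.resize(np.hstack([a,b]),None,fx=2.2,fy=2.2,interpolation=2))
E
```

```text
clock: 6.4
position: [0.39, -0.2821, 0.0985]
eef_rot: [-0.0, 0.201, 0.98, -0.0]
wrist_force: [1.5, 0.2, -0.7]
finger_gap: 0.0684
grip_force: 0.0
tool d [-0.1  0.  98.3] target-axes d [ 0.3  0.  98.3] rot [ 0.0003 -0.0045 -0.0019] clock 6.6 pos [ 0.3892 -0.2814  0.0983] F [0.2 0.6 0. ] gap 0.0683 grip 0.0
```

View pics/c3.png

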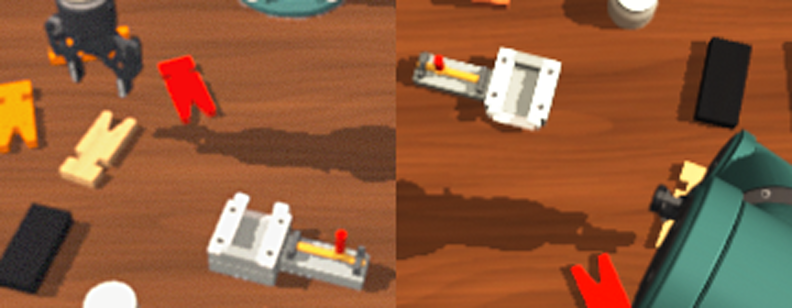

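The bolt is drawn, with the knob far out at scene crop (342,240). The gripper sits over the pin's V half. Before lowering I'll check finger clearance to the look-alikes.

```bash
python3 - <<'E'
from h import *
t=cv2.imread("pics/top0.png");hsv=cv2.cvtColor(t,cv2.COLOR_BGR2HSV)
for nm,lo,hi in(("red",(0,200,150),(6,255,255)),("or",(12,200,180),(22,255,255))):
    m=cv2.inRange(hsv,lo,hi);
    for c in cv2.findContours(m,0,1)[0]:
        if cv2.contourArea(c)<150: continue
        W=np.array([at("top",*p[0],.016)[:2] for p in c])
        for s in(1,-1):
            f=np.array([.389,-.2813])+s*.042*np.array([.396,.918])
            print(nm,W.mean(0).round(3),s,np.linalg.norm(W-f,axis=1).min().round(4))
E
```

```text
red [ 0.296 -0.172] 1 0.0798
red [ 0.296 -0.172] -1 0.1366
or [0.126 0.693] 1 0.9179
or [0.126 0.693] -1 0.986
or [ 0.192 -0.339] 1 0.1998
or [ 0.192 -0.339] -1 0.1516
or [ 0.355 -0.432] 1 0.1482
or [ 0.355 -0.432] -1 0.0768
```

```bash
python3 -m crank '[[0.6,0,0,30,0,0,0],[0.6,0,0,35,0,0,0],[0.6,0,0,20,0,0,0],[0.6,0,0,9,0,0,0],[0.6,0,0,0,0,0,0]]'
python3 -m crank '[[0.6,0,0,2,0,0,0],[0.6,0,0,2,0,0,0],[0.6,0,0,0,0,0,0]]'
python3 -c "
from h import *
go(.3889,-.2812,-.002,66.7)"
```

```text
clock: 7.2
position: [0.3924, -0.2799, 0.0054]
eef_rot: [-0.0, 0.201, 0.98, 0.0]
wrist_force: [-0.1, 1.3, 0.1]
finger_gap: 0.0684
grip_force: 0.0
clock: 7.5
position: [0.392, -0.2813, 0.0025]
eef_rot: [0.001, 0.202, 0.979, -0.0]
wrist_force: [0.4, 0.5, 1.1]
finger_gap: 0.0686
grip_force: 0.0
tool d [ 2.9 -1.1  4.5] target-axes d [ 2.9 -1.1  4.5] rot [-0.0002  0.0015  0.0001] clock 7.5 pos [ 0.392  -0.2813  0.0025] F [0.4 0.5 1.1] gap 0.0686 grip 0.0
```

```bash
python3 -m crank '[[0.6,3,-1,3,0,0,0],[0.6,0,0,0,0,0,0],[-1,0,0,0,0,0,0],[-1,0,0,0,0,0,0],[-1,0,0,0,0,0,0]]' 60
python3 -m crank '[[-1,0,0,0,0,0,0],[-1,0,0,0,0,0,0],[-1,0,0,0,0,0,0]]'
python3 -c "
from h import *
go(.3889,-.2812,-.002,66.7)"
```

```text
clock: 8.0
position: [0.3881, -0.2809, -0.0007]
eef_rot: [-0.0, 0.202, 0.979, -0.0]
wrist_force: [-0.3, 1.1, 6.1]
finger_gap: 0.0524
grip_force: 62.8
clock: 8.3
position: [0.3881, -0.2809, -0.0007]
eef_rot: [-0.0, 0.202, 0.979, 0.0]
wrist_force: [0.1, -0.2, 5.1]
finger_gap: 0.0524
grip_force: 62.8
tool d [-0.9  0.   1.3] target-axes d [-0.9  0.   1.3] rot [-0.     -0.0001 -0.0006] clock 8.3 pos [ 0.3881 -0.2809 -0.0007] F [ 0.1 -0.2  5.1] gap 0.0524 grip 62.8
```

```bash
python3 -m crank '[[-1,0,0,-20,0,0,0],[-1,0,0,-30,0,0,0],[-1,0,0,-30,0,0,0],[-1,0,0,0,0,0,-0.11],[-1,0,0,0,0,0,0]]'
python3 -m crank '[[-1,0,0,0,0,0,0]]'
python3 -c "
from h import *
go(*hw(-136,0),.08,73)"
```

```text
clock: 8.8
position: [0.3887, -0.2811, 0.0797]
eef_rot: [0.001, 0.148, 0.989, -0.0]
wrist_force: [-0.2, -0.1, -1.1]
finger_gap: 0.0523
grip_force: 63.1
clock: 8.9
position: [0.3879, -0.2806, 0.0786]
eef_rot: [-0.0, 0.149, 0.989, 0.0]
wrist_force: [-0.3, 0.5, -1.1]
finger_gap: 0.0525
grip_force: 63.1
tool d [ 32.8 267.2  -1.3] target-axes d [ 32.2 267.3  -1.4] rot [ 0.0004 -0.0007 -0.0022] clock 8.9 pos [ 0.3879 -0.2806  0.0786] F [-0.3  0.5 -1.1] gap 0.0525 grip 63.1
```

```bash
python3 -m crank '[[-1,5,35,0,0,0,0],[-1,5,40,0,0,0,0],[-1,5,40,0,0,0,0],[-1,5,40,0,0,0,0],[-1,5,40,0,0,0,0]]' >/dev/null
python3 -m crank '[[-1,5,40,0,0,0,0],[-1,3,32,0,0,0,0],[-1,0,0,0,0,0,0],[-1,0,0,0,0,0,0],[-1,0,0,0,0,0,0]]'
python3 - <<'E'
from h import *
go(*hw(-136,0),.026,73)
for n in("scene","top"): cv2.imwrite(f"pics/{n}3.png",r.snapshot(n))
a=cv2.imread("pics/scene3.png")[160:280,190:310];b=cv2.imread("pics/top3.png")[120:240,190:310]
cv2.imwrite("pics/c4.png",cv2.resize(np.hstack([a,b]),None,fx=3.3,fy=3.3,interpolation=2))
E
```

```text
clock: 9.9
position: [0.4341, -0.0169, 0.0784]
eef_rot: [-0.001, 0.149, 0.989, -0.0]
wrist_force: [-0.1, -0.3, -0.5]
finger_gap: 0.0527
grip_force: 63.2
tool d [-0.9  1.8 52.3] target-axes d [-0.8  1.7 52.4] rot [-0.0012 -0.0013 -0.0024] clock 9.9 pos [ 0.4341 -0.0169  0.0784] F [-0.1 -0.3 -0.5] gap 0.0527 grip 63.2
```

View pics/c4.png

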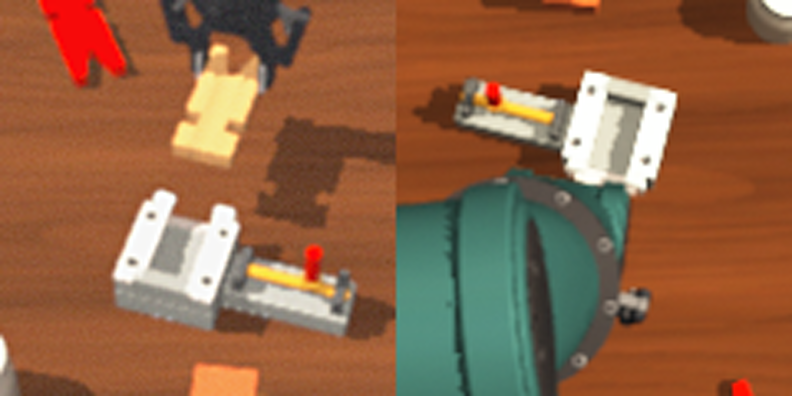

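The bolt is fully drawn and the pin is held level, square end toward the slot, at scene crop (205,155). I'll check lateral and yaw alignment in the same camera.

```bash
python3 - <<'E'
from h import *
s=cv2.imread("pics/scene3.png");hsv=cv2.cvtColor(s,cv2.COLOR_BGR2HSV)
m=cv2.inRange(hsv,(15,50,120),(32,200,255));m[:170]=0;m[215:]=0;m[:,:235]=0;m[:,275:]=0
c=max(cv2.findContours(m,0,1)[0],key=cv2.contourArea)
Oc=O+np.array([0,-.0007])
P=np.array([at("scene",*p[0],.095)[:2]-Oc for p in c])*1000
H=np.c_[P@EX,P@EY];H=H[np.argsort(H[:,0])]
for a in range(-100,-30,5):
    k=H[(H[:,0]>=a)&(H[:,0]<a+5)]
    if len(k):print(a,k[:,1].min().round(1),k[:,1].max().round(1))
E
```

```text
-100 -30.0 24.3
-95 -28.8 22.5
-90 -30.5 23.6
-85 -28.1 24.7
-80 -26.9 23.9
-75 -22.8 25.0
-70 -17.5 16.4
-65 -27.8 18.6
-60 -29.5 23.6
-55 -28.3 21.8
-50 -30.0 22.9
-45 -28.8 24.0
-40 -30.4 25.0
-35 -25.2 24.3
```

```bash
python3 -m crank '[[-1,-1,2,25,0,0,0],[-1,0,0,20,0,0,0],[-1,0,0,7,0,0,0],[-1,0,0,0,0,0,0],[-1,0,0,0,0,0,0]]' >/dev/null
python3 -c "
from h import *
go(*hw(-116,0),.0255,73)"
```

```text
tool d [-19.2  -0.8   1.6] target-axes d [-19.2  -0.9   1.6] rot [-0.0002  0.0001 -0.0015] clock 10.5 pos [ 0.4363 -0.0149  0.0271] F [-0.1 -0.5 -1. ] gap 0.0525 grip 63.2
```

```bash
python3 -m crank '[[-1,-10,-1,1,0,0,0],[-1,-10,0,0,0,0,0],[-1,-10,0,0,0,0,0],[-1,-8,0,0,0,0,0],[-1,0,0,0,0,0,0]]'
python3 -m crank '[[-1,0,0,0,0,0,0]]' >/dev/null
python3 -c "
from h import *
go(*hw(-31,0),.0255,73)"
```

```text
clock: 11.0
position: [0.475, -0.0268, 0.0261]
eef_rot: [0.002, 0.148, 0.989, 0.0]
wrist_force: [-1.1, -0.3, -0.2]
finger_gap: 0.0527
grip_force: 63.2
tool d [-66.2  -0.6   0.3] target-axes d [-66.2  -0.6   0.3] rot [ 0.     -0.0001 -0.0001] clock 11.1 pos [ 0.4726 -0.0263  0.0258] F [-0.7 -0.1 -1.2] gap 0.0526 grip 63.2
```

```bash
python3 -m crank '[[-1,-6,0,0,0,0,0],[-1,-6,0,0,0,0,0],[-1,-6,0,0,0,0,0],[-1,0,0,0,0,0,0]]'
python3 -c "
from h import *
go(*hw(-31,0),.0255,73)"
```

```text
clock: 11.5
position: [0.4914, -0.0319, 0.0259]
eef_rot: [0.001, 0.148, 0.989, -0.0]
wrist_force: [0.6, -0.4, 0.4]
finger_gap: 0.0524
grip_force: 63.2
tool d [-46.6  -0.7   0.5] target-axes d [-46.6  -0.7   0.4] rot [ 0.0003  0.0022 -0.0004] clock 11.5 pos [ 0.4914 -0.0319  0.0259] F [ 0.6 -0.4  0.4] gap 0.0524 grip 63.2
```

```bash
python3 -m crank '[[-1,-7,0,0,0,0,0],[-1,-7,0,0,0,0,0],[-1,-7,0,0,0,0,0],[-1,-7,0,0,0,0,0],[-1,0,0,0,0,0,0]]'
python3 -m crank '[[-1,-6,0,0,0,0,0],[-1,-4,0,0,0,0,0],[-1,0,0,0,0,0,0]]'
python3 -c "
from h import *
go(*hw(-31,0),.0255,73)"
```

```text
clock: 12.0
position: [0.5183, -0.0402, 0.0259]
eef_rot: [0.001, 0.148, 0.989, -0.0]
wrist_force: [0.6, 0.1, -0.9]
finger_gap: 0.0523
grip_force: 63.2
clock: 12.3
position: [0.5269, -0.0429, 0.0258]
eef_rot: [0.001, 0.148, 0.989, -0.0]
wrist_force: [0.5, 0.2, -1.2]
finger_gap: 0.0525
grip_force: 63.2
tool d [-9.4 -0.6  0.3] target-axes d [-9.4 -0.6  0.3] rot [ 0.0002  0.0011 -0.0003] clock 12.3 pos [ 0.5269 -0.0429  0.0258] F [ 0.5  0.2 -1.2] gap 0.0525 grip 63.2
```

Smooth. Now the last few millimetres, up to contact with the back.

```bash
python3 -m crank '[[-1,-3,0,0,0,0,0],[-1,-3,0,0,0,0,0],[-1,-2,0,0,0,0,0],[-1,0,0,0,0,0,0]]'
python3 -m crank '[[-1,-2,0,0,0,0,0],[-1,0,0,0,0,0,0]]'
python3 -m crank '[[-1,-2,0,0,0,0,0],[-1,0,0,0,0,0,0]]'
python3 -c "
from h import *
go(*hw(-31,0),.0255,73)"
```

```text
clock: 12.7
position: [0.5341, -0.0451, 0.0258]
eef_rot: [0.0, 0.148, 0.989, -0.0]
wrist_force: [0.1, 0.3, -1.0]
finger_gap: 0.0523
grip_force: 63.2
clock: 12.9
position: [0.5359, -0.0457, 0.0258]
eef_rot: [0.0, 0.148, 0.989, -0.0]
wrist_force: [-0.0, 0.2, -0.8]
finger_gap: 0.0524
grip_force: 63.2
clock: 13.1
position: [0.5363, -0.0459, 0.0256]
eef_rot: [-0.001, 0.148, 0.989, 0.0]
wrist_force: [-2.4, 0.6, -0.7]
finger_gap: 0.0524
grip_force: 63.2
tool d [ 0.4 -0.5  0.1] target-axes d [ 0.4 -0.5  0.1] rot [-0.0002 -0.0025  0.0001] clock 13.1 pos [ 0.5363 -0.0459  0.0256] F [-2.4  0.6 -0.7] gap 0.0524 grip 63.2
```

```bash
python3 -m crank '[[-1,-2,0,0,0,0,0],[-1,0,0,0,0,0,0]]'
python3 -m crank '[[-1,-2,0,0,0,0,0],[-1,0,0,0,0,0,0],[-1,0,0,0,0,0,0]]'
python3 -c "
from h import *
go(*hw(-31,0),.0255,73)"
```

```text
clock: 13.3
position: [0.5363, -0.0459, 0.0253]
eef_rot: [-0.003, 0.148, 0.989, 0.0]
wrist_force: [-5.0, 1.5, 1.5]
finger_gap: 0.0522
grip_force: 63.4
clock: 13.6
position: [0.5363, -0.0459, 0.0251]
eef_rot: [-0.005, 0.147, 0.989, 0.0]
wrist_force: [-7.5, 4.0, 2.8]
finger_gap: 0.0523
grip_force: 63.6
tool d [ 0.4 -0.5 -0.4] target-axes d [ 0.4 -0.5 -0.4] rot [-0.0007 -0.0099  0.0007] clock 13.6 pos [ 0.5363 -0.0459  0.0251] F [-7.5  4.   2.8] gap 0.0523 grip 63.6
```

```bash
python3 -m crank '[[-1,4,0,0,0,0,0],[-1,0,0,0,0,0,0],[0.5,0,0,0,0,0,0],[0.5,0,0,0,0,0,0],[0.5,0,0,0,0,0,0]]'
python3 -m crank '[[0.5,0,0,-15,0,0,0],[0.5,0,0,-35,0,0,0],[0.5,0,0,-40,0,0,0],[0.5,0,0,-30,0,0,0],[0,0,0,0,0,0,0]]'
python3 - <<'E'
from h import *
go(*hw(35,120),.15,73)
for n in("scene","top"): cv2.imwrite(f"pics/{n}4.png",r.snapshot(n))
a=cv2.imread("pics/scene4.png")[190:290,205:305];b=cv2.imread("pics/top4.png")[120:220,190:290]
cv2.imwrite("pics/c5.png",cv2.resize(np.hstack([a,b]),None,fx=4,fy=4,interpolation=2))
E
```

```text
clock: 14.1
position: [0.5392, -0.0466, 0.0262]
eef_rot: [0.002, 0.148, 0.989, -0.0]
wrist_force: [0.1, -0.2, -0.2]
finger_gap: 0.0639
grip_force: 0.0
clock: 14.6
position: [0.5411, -0.0467, 0.1509]
eef_rot: [0.005, 0.148, 0.989, 0.001]
wrist_force: [1.3, 0.2, -1.1]
finger_gap: 0.0512
grip_force: 0.0
tool d [-60.7 118.9   1.9] target-axes d [-60.8 118.9   0.9] rot [ 0.0029  0.0101 -0.0005] clock 14.6 pos [ 0.5411 -0.0467  0.1509] F [ 1.3  0.2 -1.1] gap 0.0512 grip 0.0
```

View pics/c5.png

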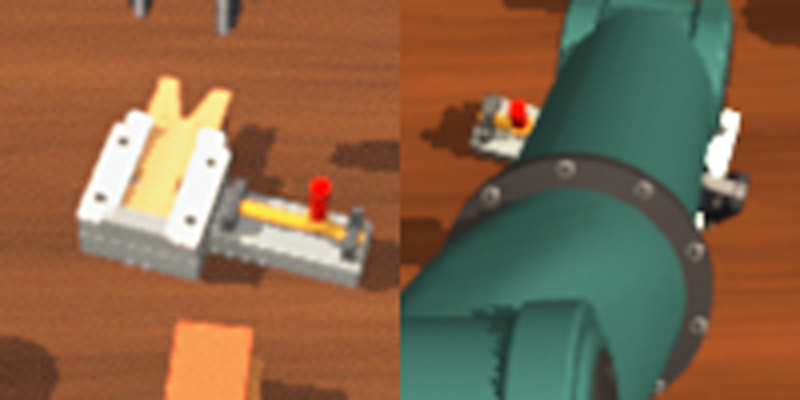

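The pin sits in the slot under the lips, with its V out (scene crop (170,170)). The knob is at (320,185). Next I'll pinch the knob and push the bolt in.

```bash
python3 -m crank '[[0,-15,30,0,0,0,0],[0,-15,30,0,0,0,0],[0,-15,30,0,0,0,0],[0,-15,29,0,0,0,0],[0,0,0,0,0,0,0]]' >/dev/null
python3 -m crank '[[0,0,0,0,0,0,0],[0,0,0,0,0,0,0]]' >/dev/null
python3 -c "
from h import *
go(.6332,.0492,.055,73)"
```

```text
tool d [-5.1  2.3 89.6] target-axes d [-4.8  2.1 89.7] rot [-0.0021 -0.0027 -0.0015] clock 15.4 pos [0.628  0.0486 0.1447] F [-0.5  0.2 -0.1] gap 0.0429 grip 0.0
```

```bash
python3 -m crank '[[0,-4,2,25,0,0,0],[0,0,0,30,0,0,0],[0,0,0,25,0,0,0],[0,0,0,9,0,0,0],[0,0,0,0,0,0,0]]'
python3 -m crank '[[0,0,0,0,0,0,0],[-1,0,0,0,0,0,0],[-1,0,0,0,0,0,0],[-1,0,0,0,0,0,0],[-1,0,0,0,0,0,0]]' 30
python3 -c "
from h import *
go(*hw(35,80),.055,73)"
```

```text
clock: 15.9
position: [0.6322, 0.0494, 0.0555]
eef_rot: [-0.002, 0.149, 0.989, -0.001]
wrist_force: [0.1, 0.2, -0.1]
finger_gap: 0.0424
grip_force: 0.0
clock: 16.4
position: [0.6345, 0.0491, 0.0582]
eef_rot: [0.001, 0.148, 0.989, -0.001]
wrist_force: [-1.8, -2.8, 6.6]
finger_gap: 0.0127
grip_force: 29.5
tool d [  0.5 -40.    3.3] target-axes d [  0.6 -40.    3.2] rot [-0.0011  0.0016 -0.0012] clock 16.4 pos [0.6345 0.0491 0.0582] F [-1.8 -2.8  6.6] gap 0.0127 grip 29.5
```

```bash
python3 -m crank '[[-1,0,-8,0,0,0,0],[-1,0,-8,0,0,0,0],[-1,0,-8,0,0,0,0],[-1,0,-6,0,0,0,0],[-1,0,0,0,0,0,0]]'
python3 -m crank '[[-1,0,-4,0,0,0,0],[-1,0,-3,0,0,0,0],[-1,0,-2,0,0,0,0],[-1,0,0,0,0,0,0]]'
python3 -c "
from h import *
go(*hw(35,80),.055,73)"
```

```text
clock: 16.9
position: [0.6263, 0.0223, 0.0583]
eef_rot: [0.001, 0.148, 0.989, 0.001]
wrist_force: [-0.7, -0.3, 6.3]
finger_gap: 0.0132
grip_force: 29.7
clock: 17.3
position: [0.624, 0.0149, 0.0583]
eef_rot: [0.001, 0.148, 0.989, 0.001]
wrist_force: [-0.7, 1.3, 6.3]
finger_gap: 0.0127
grip_force: 29.6
tool d [ 0.5 -4.2  3.2] target-axes d [ 0.5 -4.2  3.3] rot [0.0025 0.0022 0.0006] clock 17.3 pos [0.624  0.0149 0.0583] F [-0.7  1.3  6.3] gap 0.0127 grip 29.6
```

```bash
for i in 1 2 3; do echo; done; python3 -m crank '[[-1,0,-2,0,0,0,0],[-1,0,-2,0,0,0,0],[-1,0,0,0,0,0,0]]'
python3 -m crank '[[-1,0,-2,0,0,0,0],[-1,0,0,0,0,0,0]]'
python3 -m crank '[[-1,0,-2,0,0,0,0],[-1,0,0,0,0,0,0]]'
python3 -c "
from h import *
go(*hw(35,80),.055,73)"
```

```text
clock: 17.6
position: [0.6228, 0.0112, 0.0583]
eef_rot: [0.001, 0.147, 0.989, 0.001]
wrist_force: [-1.6, 2.0, 5.8]
finger_gap: 0.0127
grip_force: 29.6
clock: 17.8
position: [0.6227, 0.0107, 0.0583]
eef_rot: [0.002, 0.147, 0.989, 0.002]
wrist_force: [-0.1, 4.1, 5.6]
finger_gap: 0.0128
grip_force: 29.7
clock: 18.0
position: [0.6227, 0.0107, 0.0583]
eef_rot: [0.002, 0.146, 0.989, 0.003]
wrist_force: [0.9, 5.8, 4.5]
finger_gap: 0.0131
grip_force: 29.7
tool d [0.5 0.1 3.3] target-axes d [0.5 0.1 3.3] rot [0.0063 0.0029 0.003 ] clock 18.0 pos [0.6227 0.0107 0.0583] F [0.9 5.8 4.5] gap 0.0131 grip 29.7
```

```bash
python3 -m crank '[[-1,0,-3,0,0,0,0],[-1,0,0,0,0,0,0],[-1,0,6,0,0,0,0],[0,0,0,0,0,0,0],[0,0,0,0,0,0,0]]'
python3 -m crank '[[0,0,0,-20,0,0,0],[0,0,0,-40,0,0,0],[0,0,0,-40,0,0,0],[0,0,0,-30,0,0,0],[0,0,0,0,0,0,0]]' 
python3 -m crank '[[0,30,30,0,0,0,0],[0,0,40,0,0,0,0],[0,0,40,0,0,0,0],[0,0,40,0,0,0,0],[0,0,40,0,0,0,0]]' >/dev/null
python3 -m crank '[[0,0,40,0,0,0,0],[0,0,40,0,0,0,0],[0,0,0,0,0,0,0],[0,0,0,0,0,0,0]]' 
python3 - <<'E'
from h import *
for n in("scene","top"): cv2.imwrite(f"pics/{n}5.png",r.snapshot(n))
a=cv2.imread("pics/scene5.png")[190:290,205:305];b=cv2.imread("pics/top5.png")[120:220,190:290]
cv2.imwrite("pics/c6.png",cv2.resize(np.hstack([a,b]),None,fx=4,fy=4,interpolation=2))
E
```

```text
clock: 18.5
position: [0.6211, 0.0086, 0.0569]
eef_rot: [0.0, 0.148, 0.989, -0.0]
wrist_force: [-0.6, 0.4, 0.3]
finger_gap: 0.0413
grip_force: 0.0
clock: 19.0
position: [0.6242, 0.0077, 0.1913]
eef_rot: [0.004, 0.149, 0.989, 0.001]
wrist_force: [0.6, 0.3, -0.4]
finger_gap: 0.0429
grip_force: 0.0
clock: 19.9
position: [0.6705, 0.2766, 0.1849]
eef_rot: [-0.001, 0.147, 0.989, -0.001]
wrist_force: [0.7, -0.2, -0.6]
finger_gap: 0.0428
grip_force: 0.0
```

View pics/c6.png

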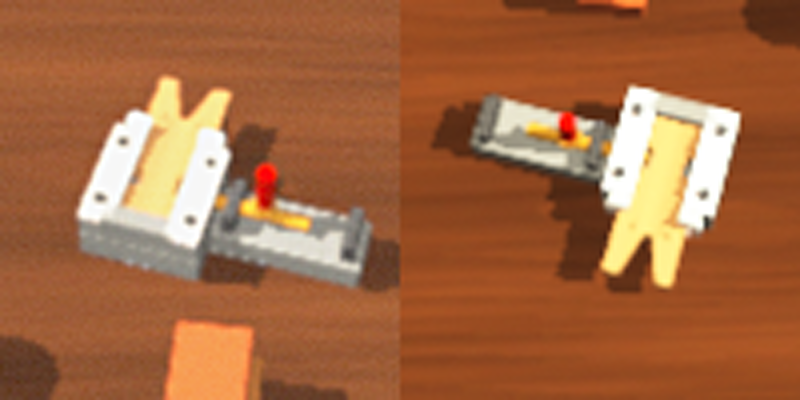

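The pin is home against the back wall (top crop (680,112)), with its V out. The knob is pushed in past where it started, at top crop (568,125), and the gripper is clear.

```bash
python3 -c "
from bench import r
print(r.finish_job())"
```

```text
the job is handed in; nothing more can be done
None
```

The bench pin is fully home in the holder with its V pointing out, the bolt is pushed to its stop in the notch, and I handed the job in at about 20 s; no verdict came back.

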